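# Open the sprung tablet holder to its marker ring and lock it, holding on

## Task

Draw the sprung sliding leg of the tablet holder out along its rail until its outer end is level with the near side of the rubber marker ring, with the cam lever still open. Holding it there against its spring, squeeze the cam lever fully shut against the leg's neck, and do not let go: finish with the fingers still squeezing lever and neck together and the leg at the ring, because a colleague is about to lay the tablet in. Do not shut the lever while the leg is off the ring, and leave the other things on the desk alone.

Things in the scene. Friction and masses are not known exactly. Their poses are not given: they have to be found in the camera images.
- holder: Tablet holder, screwed to the desk. Origin on the desk, own z up; its aluminium rail (14 wide, 14 high, top 76 above the desk) runs along its own y at x = 0, y from -175 to 180. At the -y end: 170 x 150 base, 160 x 105 back plate at height 82 (y -150 to -45), fixed black jaw (top at 119). Thin foot under the rail at y = 160; else free space beside the rail down to the desk.
- leg: Sliding leg, an H from above; slides along its own y (axes as the holder's). Origin: rail's top centreline at its outer end, the +y face of its black crossbar (96 long in x, y -8 to 0, z -12 to 22). Aluminium neck: x -12 to 12, y -64 to -8, z -16 to 22. Jaw plate: 100 long in x, y -72 to -64, up to z 44. A spring pulls it to -y with 4 to 7 N: it starts fully in, runs back if let go, travels 92.
- lever: Dark steel cam lever on the neck's -x side. Origin: its upright pin, at x -15, y -56, z 6 in the leg's frame. Flat bar 6 thick, 20 high, reaching 42 along its own y. Shut: its y parallel to the leg's y, outer face at x -18, so lever and neck are 30 wide together. At the start its tip stands 15 to 18 out to -x (0.35 to 0.45 rad). Stiff (5 N at the tip), stays where left; shut, it brakes the leg.
- marker: Black rubber O-ring, 3.5 thick, round the rail, 40 to 78 beyond the leg's crossbar (+y); fixed, cannot be felt. Origin: rail's top centreline at the ring's side towards the leg; axes as the holder's. The leg is at the mark when its origin lies on this point, to within 5 mm.
- tablet: Bystander: black tablet lying flat, 165 x 245 x 8, origin under its centre. Not needed yet.
- sanitiser: Bystander: clear pump bottle, diameter 60, 165 high, origin under its centre.
- stapler: Bystander: blue stapler, 145 x 36 x 60, origin under its centre.
- terminal: Bystander: grey card terminal lying flat, 165 x 78 x 26, origin under its centre.
- mug: Bystander: white mug, diameter 82, 92 high, origin under its centre.
- tissues: Bystander: tissue box, 130 x 130 x 125, origin under its centre.
- tape: Bystander: black tape dispenser, 150 x 60 x 80, origin under its centre.

How it is judged:
By the outcome, as a careful person would: the job done as asked, in the order asked, and still so for the second after the job is handed in, while the arm keeps its last pose, push and grip.
It also fails if it takes over 32 s, if anything falls off the work surface, if the arm or the gripper's body presses on something with over 40 N, if the wrist force passes 120 N, or if a joint passes its speed limit or range.

## Robot

A 7-joint arm with a two-finger parallel gripper is mounted at the origin on the work surface. World frame = base frame: x ahead of the robot, y to its left, z up, the work surface at z = 0. Lengths are in m, angles in rad, forces in N, time in s.
With the tool pointing down it reaches from about 0.4 to 0.875 m from the base axis. Payload 19.3 kg.
Tool frame: the origin (TCP) lies on the centre line of the jaws, within the pads' length; the fingertips stand 14 mm ahead of it and the grasp point (between the pads) lies 5 mm behind it; x points along the fingers, y is the direction in which the jaws open and shut, and the axes are right-handed (so a half turn about x gives the same grasp; the last joint's range is limited). The gripper opens to 85 mm and grips with 20 to 120 N. Pads are 22 mm wide; open, the fingers measure 114 mm over their backs; the gripper's body (76 mm by 85 mm) begins 54 mm behind the grasp point. The pads swing forward as they close: fully open they stand 13 mm farther back than shut.
Start: joints at [1.098, 0.521, -0.036, 1.599, 0.021, 1.021, -0.113], TCP at [0.245, -0.575, 0.245] pointing down, gripper open.
Joint ranges: [-2.91, 2.91], [-0.3, 2.13], [-1.5, 1.42], [0.17, 2.43], [-1.26, 4.41], [0.16, 1.93], [-2.52, 2.52]. Speed limits (rad/s): [1.89, 1.89, 2.39, 2.39, 3.01, 3.01, 3.01].

## Interface

Orientations are given as [roll, pitch, yaw] about the fixed x, y, z axes, in that order (R = Rz(yaw) Ry(pitch) Rx(roll)).
In Python, from workcell import monitor, optics, bot gives the robot as it stands.
- The arm moves only by the tool arm_command, never from a script. Its arguments are lists of equal length, an entry for each row: "delta_pos": the shift along the tool's x, y, z as a fraction of full scale, a list of three; "rotation": the turn, a rotation vector about the tool's x, y, z as a fraction of full scale, a list of three. In form: {"delta_pos": [[dx, dy, dz], ...], "rotation": [[wx, wy, wz], ...]}. A call has 1 to 10 rows; each row shifts and turns the pose as measured when the row begins, along the tool's axes as they then stand; what a row does not reach is not made up. Full scale, the value 1, is 30 mm for a shift and 6 degrees for a turn. A row lasts 1/10 s, in which the tool goes at most 50 mm and 8.59 degrees, less where a joint would pass 70% of its speed; a pose out of reach is approached as far as the arm can. A call with a number of a shift or a turn outside -1 to 1 is refused whole. A call with a gripper value outside its range is refused whole. "gripper" is the closure, from -1 (fully open) to 1 (shut), so that 0 is half open, set as the call begins (left out, the last holds). The fingers move at their own pace and stop on an object; "grip_force" is the grip in N (left out, the last holds). Time passes only in rows, so rows that do not move let the fingers close. It gives the time, the measured TCP pose, the force and the opening at its end, in the units of the state.
- monitor.observe(): the state, without advancing time (a new reading comes with each control period).
- optics.grab_frame(name): name is "scene" or "top" or "wrist"; returns the picture (384x512x3 uint8, red, green, blue); there is no depth.
- optics.camera_params(name): a dict with "fx", "fy", "cx", "cy" (pixels), "origin" and "rotation" of the camera in the world. Camera axes: x right, y down, z forward; pixel columns grow to the right and rows downward; lengths in m; the calibration is good to about 2 mm. A picture is of the moment at which its call begins: read the wrist's pose just before it. camera_params takes no time and is no camera call; for the wrist camera it gives the pose at the moment of the call.
- bot.job_done(): hands the job in, once; it reports no verdict.
The state is a dict: "clock": time; "qpos": joint angles; "qd": joint speeds; "joint_efforts": joint torques, N m; "position": TCP position; "tool_rot": TCP orientation; "force": force on the tool from outside, world axes, zero at the start; "moment": the same for the moment, N m; "grip_width": finger opening in m.
Only numpy, scipy, OpenCV 4.12 (cv2) and the standard library are available. Lean on these libraries where they do the work, as an engineer would, in place of code of your own. Each camera call takes 0.05 s, during which the arm holds its last target. There are 200 camera calls.

## Working session

There is one attempt and no reset: what is moved stays moved. The work goes in short steps, Python scripts to look and compute and a tool call to move; the robot and the scene stay as the last step left them, time stands still between calls to the robot, and variables do not carry over. Pictures are saved under pics/ and viewed, about 8 in all and at most 12, crops included, and the job is handed in when it is done.

Besides the shell and the picture viewer there is one more tool, called after ">>>" as name(argument=value, ...) on one line, values as JSON. arm_command: Moves the arm, as the interface text tells. Its arguments: {"type":"object","properties":{"delta_pos":{"type":"array","items":{"type":"array","items":{"type":"number"}}},"rotation":{"type":"array","items":{"type":"array","items":{"type":"number"}}},"gripper":{"type":"number"},"grip_force":{"type":"number"}},"required":["delta_pos","rotation"]}

```bash
mkdir -p pics; ls; python3 - <<'E'
from workcell import monitor, optics, bot
import cv2,numpy as np
s=monitor.observe()
print({k:np.round(v,3).tolist() for k,v in s.items()})
for n in("top","scene"):
    im=optics.grab_frame(n); cv2.imwrite(f"pics/{n}0.png",im[:,:,::-1])
    p=optics.camera_params(n);print(n,{k:np.round(v,4).tolist() for k,v in p.items()})
a=cv2.imread("pics/top0.png");cv2.imwrite("pics/top0x.png",cv2.resize(a,(800,600),interpolation=cv2.INTER_CUBIC))
a=cv2.imread("pics/scene0.png");cv2.imwrite("pics/scene0x.png",cv2.resize(a,(800,600),interpolation=cv2.INTER_CUBIC))
E
```

```text
pics
{'clock': 0.0, 'qpos': [1.098, 0.522, -0.036, 1.6, 0.021, 1.021, -0.113], 'qd': [-0.002, -0.0, -0.0, -0.001, -0.0, -0.0, 0.001], 'joint_efforts': [-0.002, -92.712, 1.979, -36.993, 0.018, 0.008, -0.0], 'position': [0.245, -0.575, 0.245], 'tool_rot': [-1.532, 1.57, 2.012], 'force': [-0.288, -0.456, -0.117], 'moment': [-0.014, 0.004, 0.045], 'grip_width': 0.086}
top {'fx': 406.4746, 'fy': 406.4746, 'cx': 256.1141, 'cy': 193.6581, 'origin': [0.4072, -0.0264, 1.4263], 'rotation': [-3.0422, -0.0202, -1.5588]}
scene {'fx': 372.6041, 'fy': 372.6041, 'cx': 253.7158, 'cy': 193.3285, 'origin': [1.2652, 0.1111, 0.7857], 'rotation': [-2.3535, -0.0038, 1.7528]}
```

View pics/top0x.png

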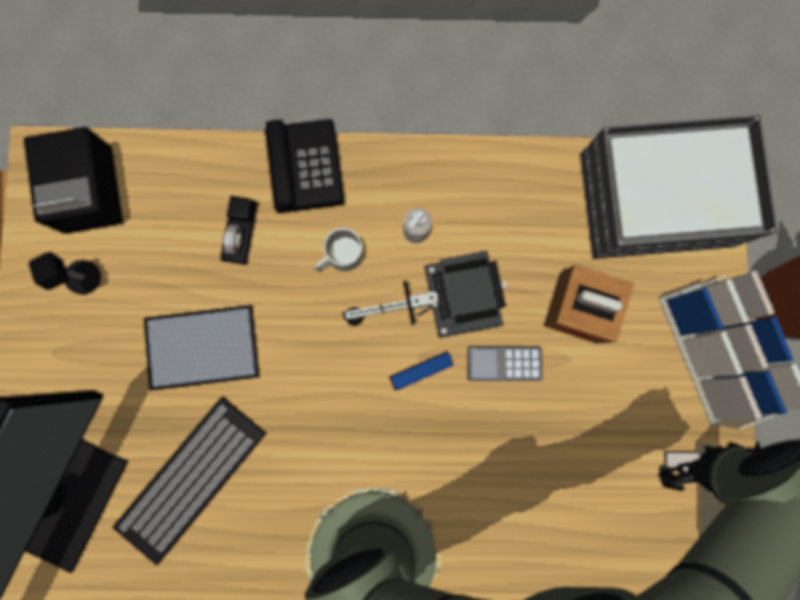

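View pics/scene0x.png

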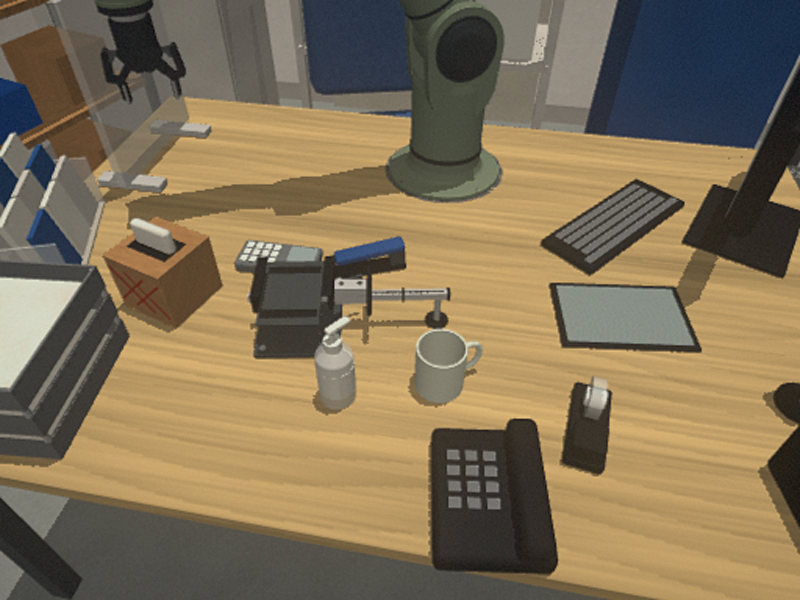

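Top view: the rail runs from about (437,298) to (350,316) with the crossbar at (408,302). The mug is at (343,250), the stapler at (422,370) and the sanitiser at (418,225). In the scene view the rail end is at about (449,292) and the crossbar at (367,295). There is also a clear screen near the start pose, towards -y.

```bash
cat > h.py <<'E'
import numpy as np
from scipy.spatial.transform import Rotation as R
from workcell import monitor, optics, bot
def rot(e): return R.from_euler('xyz',e).as_matrix()
def ray(p,uv):
    d=np.array([(uv[0]-p['cx'])/p['fx'],(uv[1]-p['cy'])/p['fy'],1.])
    return np.array(p['origin']),rot(p['rotation'])@d
def onz(p,uv,z):
    o,d=ray(p,uv); return o+d*(z-o[2])/d[2]
def tri(rs):
    A=np.zeros((3,3));b=np.zeros(3)
    for o,d in rs:
        d=d/np.linalg.norm(d);P=np.eye(3)-np.outer(d,d);A+=P;b+=P@o
    x=np.linalg.solve(A,b)
    return x,max(np.linalg.norm((np.eye(3)-np.outer(d,d)/(d@d))@(x-o)) for o,d in rs)
E
python3 - <<'E'
from h import *
t=optics.camera_params("top");s=optics.camera_params("scene");k=.64
for n,a,b in(("railend",(345,317),(449,294)),("bar",(408,302),(367,290))):
    print(n,tri([ray(t,np.array(a)*k),ray(s,np.array(b)*k)]),onz(t,np.array(a)*k,.085))
for n,a,z in(("neckstart",(437,298),.098),("mug",(344,248),.09),("stapler1",(452,357),.06),("stapler2",(394,384),.06),("sani",(418,225),.1),("backplate",(468,292),.082)): print(n,onz(t,np.array(a)*k,z))
st=monitor.observe();print(rot(st['tool_rot']).round(3))
w=optics.camera_params("wrist");Rt=rot(st['tool_rot']);print("cam in tool",Rt.T@(np.array(w['origin'])-st['position']),(Rt.T@rot(w['rotation'])).round(2),w['fx'])
E
```

```text
railend (array([0.51069141, 0.06844001, 0.06067277]), np.float64(0.0022927411553289125)) [0.50908541 0.06450779 0.085     ]
bar (array([ 0.54392835, -0.07012644,  0.0772058 ]), np.float64(0.0015142996254528345)) [ 0.54283244 -0.06839754  0.085     ]
neckstart [ 0.55084452 -0.12900161  0.098     ]
mug [0.65596972 0.06933526 0.09      ]
stapler1 [ 0.42798063 -0.16499206  0.06      ]
stapler2 [ 0.36902008 -0.04118613  0.06      ]
sani [ 0.70615095 -0.08741866  0.1       ]
backplate [ 0.56640249 -0.19645022  0.082     ]
[[-0.     0.392 -0.92 ]
 [ 0.001 -0.92  -0.392]
 [-1.    -0.001  0.   ]]
cam in tool [-0.12823639  0.00028924 -0.0790278 ] [[-0.   -0.31  0.95]
 [ 1.    0.    0.  ]
 [-0.    0.95  0.31]] 321.7524589879317
```

```bash
python3 - <<'E'
from h import *
s=optics.camera_params("scene")
for a in((98,180),(166,183),(150,128),(210,132)): print(a,onz(s,np.array(a)*.64,.005).round(3))
E
```

```text
(98, 180) [ 0.216 -0.808  0.005]
(166, 183) [ 0.198 -0.642  0.005]
(150, 128) [-0.042 -0.806  0.005]
(210, 132) [-0.052 -0.637  0.005]
```

>>> arm_command(delta_pos=[[0,-0.5,-0.8],[0,-0.2,-1],[0.05,0,-1],[0.1,0,-1],[0.1,0,-1],[0.1,0,-1],[0.1,0,-1],[0.1,0,-1],[0.1,0,-1],[0.1,0,-1]], rotation=[[-0.6,0,0],[-0.65,0,0],[-0.65,0,0],[-0.65,0,0],[-0.65,0,0],[-0.65,0,0],[-0.65,0,0],[-0.65,0,0],[-0.65,0,0],[-0.65,0,0]], gripper=-1, grip_force=30)

```text
clock: 1.1
position: [0.4565, -0.3604, 0.2184]
tool_rot: [-1.629, 1.565, 2.609]
force: [-0.3, -0.8, -0.4]
grip_width: 0.0856
```

>>> arm_command(delta_pos=[[0.07,0.12,-1],[0.07,0.12,-1],[0.07,0.12,-1],[0.07,0.12,-1],[0.07,0.12,-1],[0.07,0.12,-1],[0.07,0.12,-1],[0.07,0.12,-1],[0,0.12,-1],[0,0.12,-0.8]], rotation=[[-0.66,0,0],[-0.66,0,0],[-0.66,0,0],[-0.66,0,0],[-0.66,0,0],[-0.66,0,0],[-0.66,0,0],[-0.66,0,0],[-0.66,0,0],[-0.66,0,0]])

```text
clock: 2.1
position: [0.5385, -0.0682, 0.1986]
tool_rot: [-2.353, 1.56, 2.607]
force: [0.1, -0.5, -0.8]
grip_width: 0.0857
```

>>> arm_command(delta_pos=[[0,0,0]], rotation=[[0,0,0]])

```text
clock: 2.2
position: [0.5384, -0.0647, 0.1987]
tool_rot: [-2.439, 1.559, 2.528]
force: [-0.7, -0.9, 0.4]
grip_width: 0.0855
```

```bash
python3 - <<'E'
from h import *
import cv2,json
st=monitor.observe();w=optics.camera_params("wrist");im=optics.grab_frame("wrist")
cv2.imwrite("pics/w1.png",im[:,:,::-1]);json.dump({k:np.array(v).tolist() for k,v in w.items()},open("w1.json","w"))
cv2.imwrite("pics/w1x.png",cv2.resize(im[:,:,::-1],(800,600),interpolation=cv2.INTER_CUBIC))
print(st['clock'],st['position'],rot(st['tool_rot']).round(3),w['origin'])
E
```

```text
2.2 [ 0.53840157 -0.06469997  0.19865177] [[-0.009  0.968  0.252]
 [ 0.007  0.252 -0.968]
 [-1.    -0.007 -0.009]] [0.52006671 0.01056983 0.32757176]
```

View pics/w1x.png

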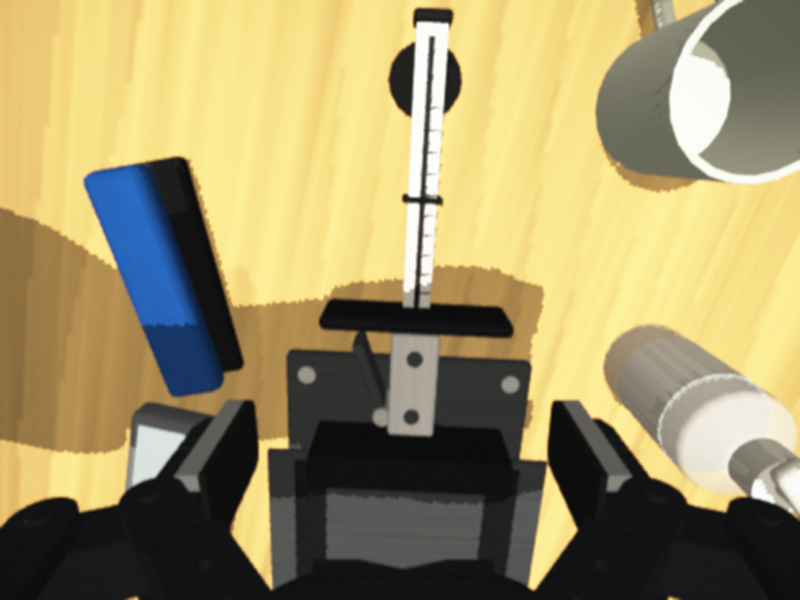

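Wrist view at 0.2 m. The ring is at (422,200), with its near side at about row 204. The crossbar spans (320–512, 300–335), the neck is below it, and the open lever tip is at (360,335). Now I'll take edge profiles to get sub-pixel positions.

```bash
python3 - <<'E'
from h import *
import cv2,json
w=json.load(open("w1.json"));im=cv2.imread("pics/w1.png");g=cv2.cvtColor(im,6).astype(int)
print("ring rail",[(c,g[120:140,c].tolist()) for c in(264,266,273,274)])
print("bar", [(c,g[188:222,c].tolist()) for c in(230,255,262,270,290)])
print("neck row225",g[225,222:292].tolist())
print("rail row160",g[160,250:290].tolist()); print("rail row60",g[60,255:295].tolist())
E
```

```text
ring rail [(264, [253, 253, 253, 253, 251, 235, 127, 42, 42, 108, 213, 249, 252, 252, 252, 252, 252, 252, 252, 252]), (266, [253, 253, 253, 252, 251, 234, 129, 41, 40, 105, 212, 249, 252, 252, 252, 252, 252, 252, 251, 250]), (273, [211, 232, 242, 226, 149, 98, 71, 43, 35, 69, 159, 233, 248, 251, 252, 251, 244, 206, 187, 236]), (274, [249, 251, 251, 242, 182, 121, 88, 51, 36, 72, 168, 238, 251, 252, 252, 252, 246, 219, 221, 247])]
bar [(230, [134, 135, 132, 104, 51, 18, 13, 14, 14, 11, 14, 16, 13, 13, 13, 14, 18, 19, 20, 21, 19, 18, 19, 25, 34, 34, 34, 34, 35, 33, 35, 37, 42, 48]), (255, [143, 142, 143, 138, 113, 58, 22, 14, 13, 12, 13, 12, 12, 15, 13, 13, 15, 17, 18, 21, 21, 21, 19, 20, 39, 85, 131, 154, 160, 163, 164, 165, 164, 163]), (262, [165, 164, 164, 165, 164, 162, 160, 144, 106, 47, 15, 12, 13, 11, 13, 12, 14, 16, 18, 20, 21, 20, 19, 17, 30, 72, 120, 150, 163, 166, 167, 169, 168, 168]), (270, [134, 158, 163, 164, 163, 163, 162, 157, 127, 66, 24, 14, 11, 10, 13, 12, 13, 16, 17, 20, 21, 21, 20, 17, 21, 50, 97, 138, 160, 164, 167, 165, 166, 166]), (290, [143, 143, 142, 143, 142,
[... 173 characters left out ...]
0, 52, 49, 41, 32, 30, 31, 47, 80, 107, 114, 115, 116, 116, 118, 121, 122, 123, 121, 123, 131, 152, 163, 166, 165, 163, 162, 164, 165, 166, 164, 157, 138, 107, 95, 95, 99, 114, 137, 158, 166, 169, 169, 171, 168, 165, 167, 170, 167, 156, 146, 140, 146, 148, 147, 144, 139, 134, 133, 133, 131, 132]
rail row160 [228, 228, 225, 225, 225, 225, 225, 224, 224, 234, 249, 251, 251, 251, 251, 249, 224, 120, 55, 92, 193, 247, 251, 251, 251, 251, 248, 230, 225, 225, 224, 223, 224, 224, 225, 226, 226, 227, 227, 227]
rail row60 [34, 34, 34, 32, 32, 32, 34, 36, 70, 182, 249, 252, 253, 253, 252, 252, 248, 185, 85, 63, 106, 205, 249, 252, 252, 252, 252, 252, 247, 161, 48, 31, 33, 34, 33, 34, 34, 43, 104, 190]
```

```bash
python3 - <<'E'
from h import *
import json
w=json.load(open("w1.json"))
o=onz(w,(266+.5-.5,196.4),.076);m=onz(w,(270,129.4),.0775);b=onz(w,(266,213.7),.098)
r1=onz(w,(274,60),.076);r2=onz(w,(268.1,160),.076)
d=(r1-r2)[:2];d/=np.linalg.norm(d);x=np.array([d[1],-d[0]])
print("origin",o,"ring",m,"baredge",b,"dir",d,np.arctan2(-d[0],d[1]))
q=lambda p:( (p-o)[:2]@x*1e3,(p-o)[:2]@d*1e3)
print("ring rel",q(m),"baredge rel",q(b))
for n,uv in(("levertip",(360*.64,334*.64)),("lev tip L",(354*.64,345*.64)),("pin",(381*.64,417*.64))): print(n,q(onz(w,uv,.092)))
for n,c in(("neckL",250.5),("neckR",279)):print(n,q(onz(w,(c,225),.098)))
for n,c in(("barL",320*.64),("barR",513*.64)):print(n,q(onz(w,(c,210),.098)))
st=monitor.observe();T=rot(st['tool_rot']);
tgt=np.r_[o[:2]+d*-.024+x*-.003,.15];print("target",tgt,"tool delta",T.T@(tgt-st['position'])*1e3)
print("tool y yaw",np.arctan2(T[1,1],T[0,1]))
E
```

```text
origin [ 0.54547933 -0.06463084  0.076     ] ring [ 0.53426071 -0.01155424  0.0775    ] baredge [ 0.54685971 -0.07137405  0.098     ] dir [-0.2063971   0.97846831] 0.2078913354496332
ring rel (np.float64(-0.022206429977324887), np.float64(54.24925994016621)) baredge rel (np.float64(-0.04112392210642432), np.float64(-6.882923388857027))
levertip (np.float64(-27.567370951980223), np.float64(-10.577043831611427))
lev tip L (np.float64(-30.449812693960492), np.float64(-16.637392528447617))
pin (np.float64(-15.4136275908401), np.float64(-56.731413745838815))
neckL (np.float64(-11.43175476018371), np.float64(-16.744782120885965))
neckR (np.float64(10.46552127330284), np.float64(-15.632496544730326))
barL (np.float64(-46.58647723471607), np.float64(-6.23817067779451))
barR (np.float64(46.90428914224233), np.float64(-1.5184705400020233))
target [ 0.54749746 -0.08873327  0.15      ] tool delta [48.37289544  3.63606561 24.20786326]
tool y yaw 0.2514878050361146
```

The geometry is consistent: the ring is 54 mm ahead, the lever tip stands at x ≈ -31, and the neck and bar sizes match the text. I'll align and descend partway behind the crossbar, with an opening of about 76 mm.

>>> arm_command(delta_pos=[[0,0.1,0.4],[0.5,0,0.35],[1,0,0],[0.8,0,0],[0,0,0]], rotation=[[0.42,0,0],[0,0,0],[0,0,0],[0,0,0],[0,0,0]], gripper=-0.78)

```text
clock: 2.75
position: [0.5465, -0.0973, 0.125]
tool_rot: [-2.003, 1.561, 2.9]
force: [-0.2, -0.3, 1.0]
grip_width: 0.076
```

```bash
python3 - <<'E'
from h import *
import cv2,json
st=monitor.observe();w=optics.camera_params("wrist");im=optics.grab_frame("wrist")
cv2.imwrite("pics/w2.png",im[:,:,::-1]);json.dump({k:np.array(v).tolist() for k,v in w.items()},open("w2.json","w"))
cv2.imwrite("pics/w2x.png",cv2.resize(im[:,:,::-1],(800,600),interpolation=cv2.INTER_CUBIC))
T=rot(st['tool_rot']);p=np.array(st['position'])
d=np.array([-.2064,.9785]);x=np.array([d[1],-d[0]]);o=np.array([.54548,-.06463])
print(st['clock'],p,st['grip_width'],"yaw",np.arctan2(T[1,1],T[0,1]),T[:,0],"leg x,y mm",(p[:2]-o)@x*1e3,(p[:2]-o)@d*1e3)
E
```

```text
2.75 [ 0.54654383 -0.09732616  0.12501332] 0.07601921080890148 yaw 0.1909580542125013 [-0.00934414  0.00230312 -0.99995369] leg x,y mm -5.7075283524049105 -32.21277230400024
```

View pics/w2x.png

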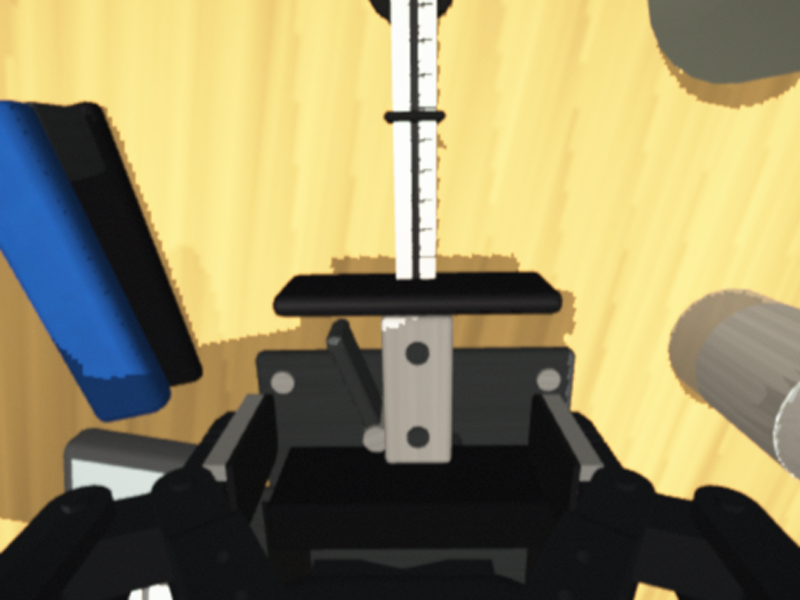

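Second view: the ring is at (414,116), the crossbar front/rail junction at (410,279), and the neck at 384–452. The lever tip is at (340,325), well inside the fingers, which are at 270 and 535. Next I check heights by triangulation.

```bash
python3 - <<'E'
from h import *
import cv2,json
a,b=[json.load(open(f"w{i}.json")) for i in(1,2)]
g=cv2.cvtColor(cv2.imread("pics/w2.png"),6).astype(int)
print(g[66:86,259].tolist(),g[172:186,259].tolist(),g[196:212,259].tolist())
for n,u,v in(("origin",(266,196.4),(262.5,178.5)),("ring",(270,129.4),(265,77.8)),("baredge",(266,213.7),(264,201.5)),("levertip",(360*.64,334*.64),(340*.64,322*.64))): print(n,tri([ray(a,u),ray(b,v)]))
E
```

```text
[253, 253, 253, 251, 237, 131, 42, 34, 33, 30, 50, 134, 230, 251, 253, 253, 253, 253, 253, 253] [251, 251, 251, 251, 250, 237, 159, 59, 17, 14, 12, 14, 14, 16] [40, 34, 28, 27, 29, 54, 105, 161, 189, 192, 191, 184, 171, 166, 166, 167]
origin (array([ 0.54335671, -0.06106182,  0.09023454]), np.float64(0.0009605487238194326))
ring (array([ 0.53440733, -0.01206294,  0.07236305]), np.float64(0.00015473104788555475))
baredge (array([ 0.54362526, -0.06275325,  0.1233446 ]), np.float64(0.0004951543437908683))
levertip (array([ 0.520751  , -0.08786243,  0.07323016]), np.float64(7.325578893057983e-05))
```

```bash
python3 - <<'E'
from h import *
import json
b=json.load(open("w2.json"));d=np.array([-.2064,.9785]);x=np.array([d[1],-d[0]]);O=np.array([.54548,-.06463])
for n,u,z in(("origin",(262.5,178.5),.076),("ring",(265,77.2),.0775),("baredge",(264,202.1),.098),("levertip",(338*.64,345*.64),.092)):
    p=onz(b,u,z);print(n,p,(p[:2]-O)@x*1e3,(p[:2]-O)@d*1e3)
s=monitor.observe();print(s['position'],s['qd'])
E
```

```text
origin [ 0.54349715 -0.06534469  0.076     ] -2.0877306761056844 -0.29006708738206166
ring [ 0.53417338 -0.0120687   0.0775    ] -0.2148796652720591 53.76492192582781
baredge [ 0.5453948  -0.07181705  0.098     ] -1.566772744392551 -7.014943460418985
levertip [ 0.52267211 -0.08925234  0.092     ] -27.399567897149865 -19.385416772227973
[ 0.54714043 -0.09733673  0.12647181] [-0.00066416 -0.04200842 -0.02194435 -0.02182124 -0.01498302  0.02736811
  0.01045141]
```

>>> arm_command(delta_pos=[[0.5,0.1,-0.2],[0.7,0,-0.1],[0.5,0,0],[0,0,0]], rotation=[[-0.16,0,0],[0,0,0],[0,0,0],[0,0,0]])

```text
clock: 3.2
position: [0.5499, -0.0897, 0.0752]
tool_rot: [-1.997, 1.566, 2.921]
force: [0.4, -0.0, 0.7]
grip_width: 0.0758
```

>>> arm_command(delta_pos=[[0.08,-0.09,0],[0,0,-0.25],[0,0,-0.35],[0,0,-0.35],[0,0,-0.35],[0,0,-0.2],[0,0,0]], rotation=[[0,0,0],[0,0,0],[0,0,0],[0,0,0],[0,0,0],[0,0,0],[0,0,0]])

```text
clock: 3.9
position: [0.5388, -0.0458, 0.0761]
tool_rot: [-0.026, 1.568, -1.392]
force: [0.7, -4.6, -3.4]
grip_width: 0.076
```

```bash
cat > look.py <<'E'
from h import *
import cv2,json,sys
n=sys.argv[1]
st=monitor.observe();w=optics.camera_params("wrist");im=optics.grab_frame("wrist")
cv2.imwrite(f"pics/{n}.png",im[:,:,::-1]);json.dump({k:np.array(v).tolist() for k,v in w.items()},open(n+".json","w"))
cv2.imwrite(f"pics/{n}x.png",cv2.resize(im[:,:,::-1],(800,600),interpolation=cv2.INTER_CUBIC))
T=rot(st['tool_rot']);p=np.array(st['position'])
d=np.array([-.2064,.9785]);x=np.array([d[1],-d[0]]);o=np.array([.54548,-.06463])
print(st['clock'],p,st['grip_width'],"yaw",np.arctan2(T[1,1],T[0,1]),"leg x,y mm",(p[:2]-o)@x*1e3,(p[:2]-o)@d*1e3,"F tool",T.T@st['force'])
E
python3 look.py w3
```

```text
3.9 [ 0.53879771 -0.04575775  0.07605897] 0.07599370368095261 yaw 0.20445679754406426 leg x,y mm -2.6433844655342664 19.84572281467974 F tool [ 3.45699261 -0.20494018  4.66603441]
```

View pics/w3x.png

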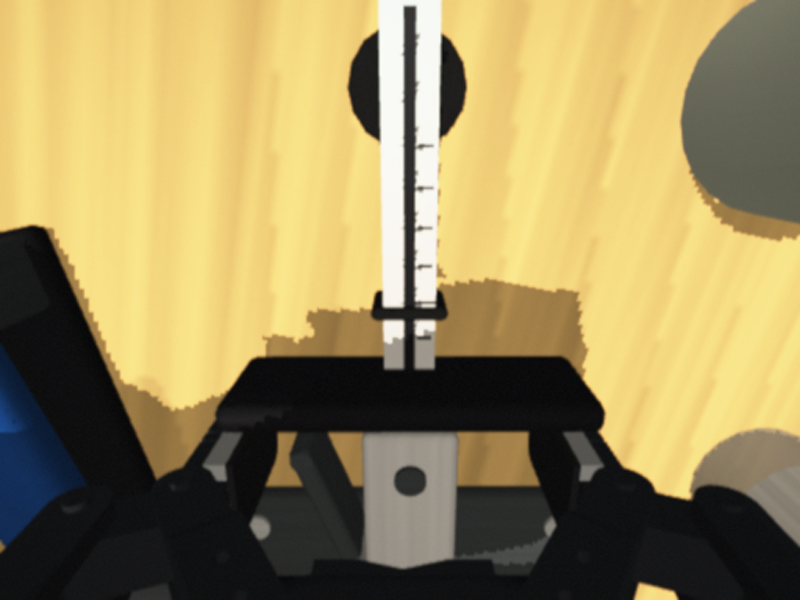

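The leg is following, with about 4.7 N of spring pull. The ring's near edge is at about row 320 and the crossbar front at about row 370; the lever is still open. Measuring the gap.

```bash
cat > gap.py <<'E'
from h import *
import cv2,json,sys
n=sys.argv[1];b=json.load(open(n+".json"));g=cv2.cvtColor(cv2.imread(f"pics/{n}.png"),6).astype(float)
d=np.array([-.2064,.9785]);O=np.array([.54548,-.06463])
for c in(249,251,271,273):
    if len(sys.argv)>2: print(c,g[190:245,c].astype(int).tolist())
    col=g[:,c]
    # bar: walking up from the bar's dark front face to the rail; ring: next dark run
    r=int(sys.argv[3]) if len(sys.argv)>3 else 245
    def cross(r,th,up): 
        while (col[r]<th)==up: r-=1
        return r+(th-col[r])/(col[r+1]-col[r])
    e=cross(r,75,True); k=int(e)-2
    f=cross(k,95,False)
    F=lambda r,z:(onz(b,(c,r),z)[:2]-O)@d*1e3
    print(c,"bar row",e,"ring row",f,"bar",F(e,.076),"ring",F(f,.0775),"gap",F(f,.0775)-F(e,.076))
E
python3 gap.py w3 p
```

```text
249 [245, 245, 245, 245, 242, 232, 176, 79, 29, 26, 30, 29, 31, 47, 114, 199, 238, 243, 244, 243, 243, 243, 243, 243, 243, 243, 242, 242, 239, 223, 175, 155, 151, 153, 153, 152, 153, 153, 153, 153, 152, 152, 152, 152, 148, 123, 73, 29, 11, 11, 10, 11, 11, 10, 11]
249 bar row 235.96 ring row 203.71641791044777 bar 38.68564876073366 ring 54.13299608874591 gap 15.447347328012249
251 [245, 245, 245, 245, 243, 232, 175, 79, 27, 26, 29, 30, 30, 46, 114, 199, 238, 243, 243, 243, 243, 243, 243, 243, 241, 230, 199, 185, 182, 174, 157, 153, 153, 152, 152, 153, 153, 153, 153, 153, 152, 152, 152, 153, 148, 124, 73, 27, 13, 11, 10, 10, 9, 12, 12]
251 bar row 235.9607843137255 ring row 203.72058823529412 bar 38.68266693516003 ring 54.12880174191616 gap 15.446134806756135
271 [245, 241, 217, 145, 177, 217, 173, 79, 29, 29, 30, 28, 30, 46, 112, 198, 238, 243, 243, 241, 230, 200, 185, 181, 150, 89, 69, 111, 145, 153, 153, 152, 153, 153, 151, 152, 152, 152, 153, 152, 153, 152, 152, 152, 148, 123, 74, 27, 12, 9, 11, 12, 11, 11, 9]
271 bar row 235.9795918367347 ring row 216.61904761904762 bar 38.64759816226255 ring 48.32517685328237 gap 9.677578691019825
273 [244, 241, 217, 145, 177, 217, 174, 79, 28, 27, 30, 29, 31, 46, 113, 199, 238, 243, 243, 241, 230, 190, 160, 149, 126, 79, 68, 112, 146, 154, 152, 153, 153, 151, 151, 152, 153, 151, 152, 153, 151, 152, 151, 152, 147, 123, 74, 26, 11, 11, 10, 10, 12, 7, 12]
273 bar row 235.9795918367347 ring row 216.61363636363637 bar 38.64499088947779 ring 48.325195958940974 gap 9.680205069463184
```

>>> arm_command(delta_pos=[[0,-0.01,-0.25],[0,0,-0.22],[0,0,0]], rotation=[[0,0,0],[0,0,0],[0,0,0]])

```text
clock: 4.25
position: [0.5363, -0.0338, 0.0768]
tool_rot: [0.232, 1.565, -1.137]
force: [0.9, -4.4, -2.7]
grip_width: 0.0763
```

```bash
python3 look.py w4; python3 gap.py w4 p
```

```text
4.25 [ 0.53634066 -0.03382259  0.07676475] 0.07625800993726779 yaw 0.20244395173362298 leg x,y mm -2.5841969604834447 32.03141124819009 F tool [ 2.67786386 -0.03751     4.49827759]
249 [246, 246, 246, 246, 246, 246, 246, 246, 246, 246, 246, 245, 246, 246, 245, 245, 245, 245, 245, 245, 245, 245, 245, 242, 228, 181, 157, 154, 155, 155, 154, 149, 119, 64, 22, 16, 16, 19, 18, 27, 60, 110, 145, 150, 134, 93, 40, 14, 11, 9, 10, 10, 11, 11, 11]
249 bar row 235.33962264150944 ring row 230.7 bar 50.85554959016933 ring 53.75426672537143 gap 2.898717135202098
251 [246, 246, 246, 246, 246, 246, 246, 246, 246, 246, 246, 246, 245, 245, 245, 245, 245, 245, 245, 245, 245, 245, 245, 244, 239, 221, 175, 155, 153, 156, 155, 148, 119, 62, 22, 16, 15, 18, 17, 26, 60, 110, 145, 150, 135, 94, 40, 14, 12, 10, 12, 11, 10, 10, 11]
251 bar row 235.35185185185185 ring row 230.7 bar 50.84467025565611 ring 53.74939180550382 gap 2.9047215498477073
271 [246, 246, 246, 245, 246, 244, 234, 184, 147, 207, 241, 245, 245, 245, 245, 245, 245, 245, 245, 242, 227, 180, 156, 154, 155, 155, 155, 152, 135, 98, 75, 101, 105, 55, 19, 15, 19, 17, 17, 23, 60, 109, 144, 147, 126, 74, 27, 11, 9, 11, 12, 10, 10, 10, 10]
271 bar row 234.98076923076923 ring row 230.71428571428572 bar 50.97306475710411 ring 53.69390856868863 gap 2.7208438115845155
273 [246, 246, 246, 245, 245, 244, 233, 184, 147, 208, 240, 245, 245, 245, 245, 245, 245, 245, 245, 242, 228, 180, 156, 155, 155, 154, 155, 151, 133, 95, 73, 102, 106, 55, 19, 15, 17, 16, 18, 25, 59, 110, 144, 148, 126, 74, 29, 12, 10, 11, 11, 11, 12, 8, 8]
273 bar row 234.98076923076923 ring row 230.7058823529412 bar 50.968068337992904 ring 53.69298670315745 gap 2.724918365164548
```

>>> arm_command(delta_pos=[[0.08,-0.02,-0.13],[0,0,-0.01],[0,0,-0.01]], rotation=[[0,0,0],[0,0,0],[0,0,0]])

```text
clock: 4.6
position: [0.5356, -0.0319, 0.075]
tool_rot: [0.305, 1.563, -1.066]
force: [0.8, -6.1, -3.7]
grip_width: 0.0761
```

```bash
python3 look.py w5; python3 gap.py w5 | head -2
```

```text
4.6 [ 0.53563532 -0.03194287  0.07499675] 0.07606662031947654 yaw 0.20004936658466213 leg x,y mm -2.8863994806623046 34.01630300720332 F tool [ 3.75039007 -0.3934081   6.10768082]
249 bar row 228.78947368421052 ring row 30.361702127659573 bar 56.821944306963516 ring 133.19566671998763 gap 76.37372241302411
251 bar row 228.76666666666668 ring row 30.365591397849464 bar 56.82541024267131 ring 133.19016680912534 gap 76.36475656645403
```

>>> arm_command(delta_pos=[[0,0,-0.02],[0,0,-0.02],[0,0,-0.02],[0,0,-0.02]], rotation=[[-0.05,0,0],[0,0,0],[0,0,0],[0,0,0]], gripper=1, grip_force=40)

```text
clock: 5.05
position: [0.535, -0.0318, 0.0755]
tool_rot: [0.144, 1.562, -1.224]
force: [18.6, -2.5, -11.1]
grip_width: 0.0283
```

```bash
python3 look.py w6
```

```text
5.05 [ 0.53503787 -0.03184303  0.07553698] 0.028348636230245944 yaw 0.20274042138487064 leg x,y mm -3.4503991009566484 34.23730353120383 F tool [11.18545864 17.72389088  6.08120245]
```

View pics/w6x.png

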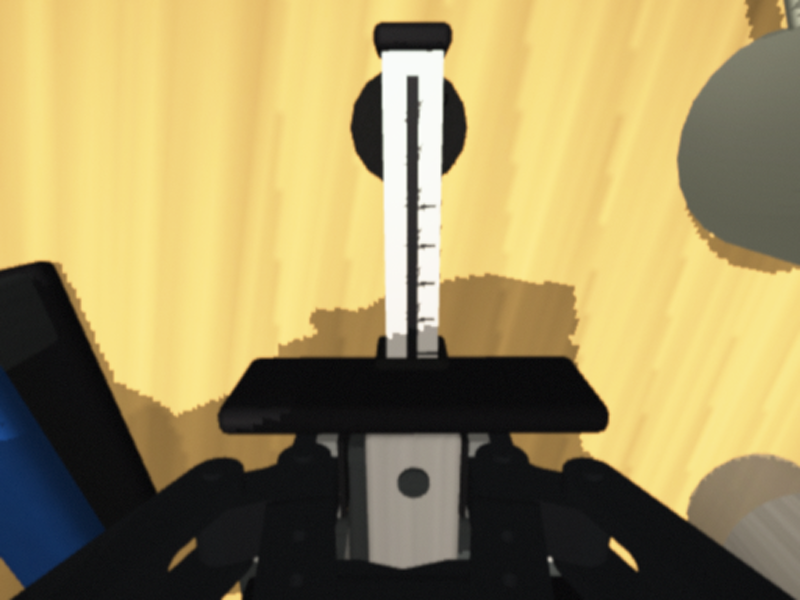

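The lever has been swung flat against the neck between the pads (opening 28 mm). The bar front (row ~365) coincides with the ring at (410,362). Next I ease the 18 N side load, firm up the grip and re-check.

>>> arm_command(delta_pos=[[0,0.02,-0.01],[0,0.01,-0.01],[0,0,-0.01],[0,0,-0.01]], rotation=[[0,0,0],[0,0,0],[0,0,0],[0,0,0]], grip_force=60)

```text
clock: 5.5
position: [0.5354, -0.0319, 0.0756]
tool_rot: [-0.034, 1.562, -1.404]
force: [2.0, -5.6, -2.2]
grip_width: 0.0281
```

```bash
python3 look.py w7; python3 - <<'E'
from h import *
import cv2,json
im=cv2.imread("pics/w7.png");cv2.imwrite("pics/w7c.png",cv2.resize(im[190:384,150:390],(720,582),interpolation=cv2.INTER_CUBIC))
g=cv2.cvtColor(im,6);print([(c,g[215:245,c].tolist()) for c in(244,251,271,284)])
E
```

```text
5.5 [ 0.53542961 -0.03190347  0.07555953] 0.0281247062092676 yaw 0.20024795296669654 leg x,y mm -3.0795524898369377 34.09730811834166 F tool [2.27205688 0.86781146 5.82531021]
[(244, [47, 18, 15, 14, 14, 14, 16, 17, 16, 15, 15, 15, 14, 15, 14, 16, 17, 18, 17, 18, 17, 15, 12, 13, 10, 12, 10, 12, 13, 11]), (251, [159, 158, 158, 158, 157, 158, 157, 157, 157, 156, 157, 154, 137, 96, 43, 16, 17, 18, 17, 17, 17, 14, 12, 7, 14, 12, 11, 8, 11, 13]), (271, [158, 157, 157, 157, 157, 157, 156, 156, 151, 123, 71, 76, 103, 86, 42, 19, 16, 17, 17, 16, 17, 15, 11, 12, 12, 12, 12, 11, 12, 11]), (284, [127, 120, 116, 108, 93, 79, 70, 61, 53, 43, 34, 28, 19, 16, 14, 14, 17, 17, 18, 16, 13, 13, 11, 12, 10, 11, 11, 11, 10, 11])]
```

View pics/w7c.png

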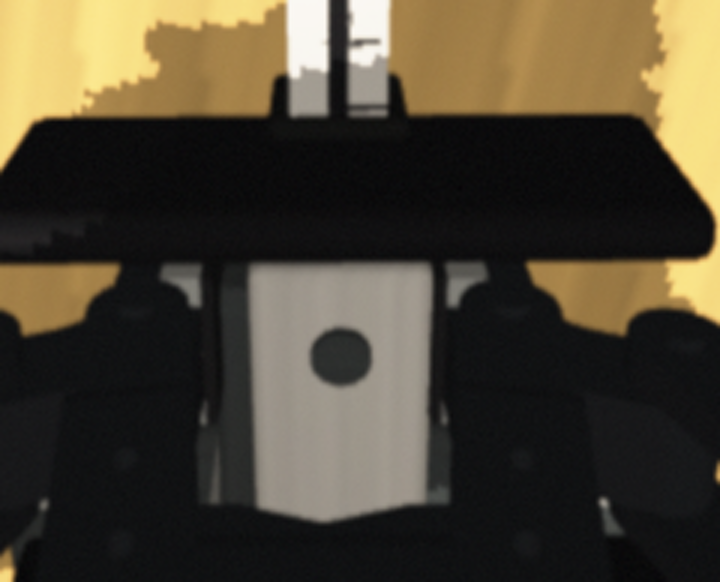

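The lever lies parallel against the neck, both pads are squeezing, and the ring touches the bar's front face. The bar works out at 52.9 against 53.7 for the ring, so within about 1 mm. Handing in.

```bash
python3 -c "
from h import *
s=monitor.observe();print(s['position'],s['grip_width'],s['force']);print(bot.job_done())"
```

```text
[ 0.535425   -0.03191659  0.07556511] 0.027674992980944522 [ 2.22362622 -5.23871228 -1.37385397]
the job is handed in; nothing more can be done
None
```

I drew the leg out along its rail to the ring with the cam lever open. Holding it there against the spring, I squeezed the lever shut and handed in with the fingers still gripping at 60 N. It took 5.5 s of the 32 s allowed, and no other object on the desk was touched.

- **Leg position:** the last checks put the crossbar face about 0.8 mm short of the ring's near side, against a 5 mm tolerance. In its last second before hand-in the leg moved about 0.1 mm.
- **Lever:** in the last picture it lies parallel and flat against the neck.
- **Forces:** squeezing shut first gave an 18 N side load, which I eased to about 1 N. The remaining pull along the rail is about 6 N.

Two checks disagreed:
- **Heights:** triangulating between the two wrist views gave poor crossbar heights (0.090 and 0.123 m, against the stated 0.076 and 0.098 m) because the views were too close together. The top and scene views (bar 0.077 m) and the ring (0.072 m) matched the text, so I used the stated heights.
- **Grip opening:** the fingers read about 28 mm where lever and neck should be 30 mm. I put this down to the pads giving under the grip.

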